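# Cover the lower pill tray and stack the second tray

## Task

In the half-open nightstand drawer, lay the flat separator sheet from the sloping rest over the pill tray in the clear divider box: its near end tucked into the slot under the box's lip, its far end dropped inside the low far wall, so that it lies flat on the tray. Then set the second pill tray, now on top of the nightstand, upright and lengthwise on the sheet, squarely between the lip and the far wall and not riding on the lip, and let go. Set both down without dropping or forcing them, and leave the other things where they are.

Things in the scene. Friction and masses are not known exactly. Their poses are not given: they have to be found in the camera images.
- nightstand: Wooden nightstand, fixed, 480 wide (y), drawer fixed half open to the robot. Origin: on the table under the middle of the carcass front; x into the nightstand, z up. Carcass x=0 to 360, flat top at z=150 (a book 22 high at x=250, y=-110). Drawer: inner floor z=50, open x=-200 to 0, inner sides y=+-206 (walls to z=110), front panel x=-216 to -200, to z=120. Sizes in mm.
- box: Clear acrylic divider box, fixed on the drawer floor (left or right half), 134 (x) by 64 (y) mm. Origin: centre of its underside; x along its length, away from the robot within 0.25 rad; z up. The lower tray stands on its 4 thick floor between side walls only 14 high (inner faces y=+-25). Slot at the -x end, low wall at +x. In place the sheet's origin is at x=-3 to 3, y=0, z=28.
- slot (a point): Bottom of the slot's back wall, at x=-63, z=28 mm in the box's frame (axes as the box's). The slot is 11 high, 14 deep (to x=-49), 64 wide, open at both sides; its rigid floor is level with the lower tray's top; above it a lip 4 thick (z=39 to 43).
- far_wall (a point): Middle of the top inner edge of the box's far wall: x=63, z=34 mm in the box's frame; 4 thick, as high as the laid sheet's top (so the sheet cannot slide in level). The sheet goes in tilted: far end raised 7 to 12 degrees, near edge slid towards -x to the slot's back wall, then far end lowered inside this wall (6 mm of play).
- stack (a point): Where the stacked upper tray's origin belongs: x=9, y=0, z=34 mm in the box's frame; the lip's edge would stop the tray at x=4.
- rest: White plastic sloping rest, fixed on the drawer floor in the other half. Origin: centre of its underside; x away from the robot, z up. Its bed, 36 wide (y), 124 long, slopes up 30 degrees towards +x; its surface at x=0 is at z=40 mm. A stop at its low end, 36 wide, stands 8 above the bed.
- sheet: Separator sheet, flat stiff white laminate plate 120 (x) by 56 (y) by 6 mm (z), about 45 g, lying on the sloping rest, its low end at the stop, overhanging the bed by 10 at each long side so that it can be gripped across its width. Origin: centre of its underside; x along its length (up the slope), z its upward normal.
- lower_tray: Grey plastic weekly pill tray, open on top, 7 compartments in a row, 106 (x) by 44 (y) by 24 mm, loose in the divider box. Origin: centre of its underside; x along its length. Walls 3 thick.
- upper_tray: The second pill tray, the same size and shape (106 x 44 x 24 mm, about 70 g), lying level on top of the nightstand near its front edge. Origin: centre of its underside; x along its length, z up. Either end may face the far wall.
- ring_dish: Pink ceramic ring dish, bowl 84 across, 22 high, on the nightstand's top; bystander. Origin: centre of its underside.
- cuff_case: White blood pressure cuff case 130 (x) x 90 (y) x 55 mm on the nightstand top, left; bystander. Origin: centre of its underside.
- eraser: Rubber eraser 45 x 18 x 12 mm on the drawer floor between box and rest; bystander. Origin: centre of its underside.
- tweezer: Small silver tweezer 85 long, 12 wide, 6 high on the drawer floor between box and rest; bystander. Origin: centre of its underside.
There are look-alikes about, which are no part of the job. What is shaped like the upper_tray but orange is not meant.

How it is judged:
By the outcome, as a careful person would: the job done as asked, in the order asked, and still so for the second after the job is handed in, with the robot touching nothing.
It also fails if it takes over 50 s, if anything falls off the work surface, if the arm or the gripper's body presses on something with over 40 N, if the wrist force passes 120 N, or if a joint passes its speed limit or range.

## Robot

A 6-joint arm with a two-finger parallel gripper is mounted at the origin on the work surface. World frame = base frame: x ahead of the robot, y to its left, z up, the work surface at z = 0. Lengths are in m, angles in rad, forces in N, time in s.
With the tool pointing down it reaches from about 0.15 to 0.775 m from the base axis. Payload 6.1 kg.
Tool frame: the origin (TCP) lies at the very end of the fingers, on their centre line; the grasp point (between the pads) lies 19 mm behind it (grip_depth is the distance from the TCP to the grasp point, in m); z points along the fingers, y is the line along which they close (so a half turn about z gives the same grasp; the last joint's range is limited). The gripper opens to 85 mm and grips with 20 to 120 N. Pads are 22 mm wide; open, the fingers measure 114 mm over their backs; the gripper's body (76 mm by 85 mm) begins 54 mm behind the grasp point. The pads swing forward as they close: fully open they stand 13 mm farther back than shut.
Start: joints at [-1.208, 0.126, -0.04, 1.405, 0, 1.571], TCP at [0.186, -0.491, 0.231] pointing down, gripper open.
Joint ranges: [-2.72, 2.72], [-0.95, 1.95], [-1.27, 1.35], [-1.78, 2.02], [-1.46, 1.47], [-3.14, 3.14]. Speed limits (rad/s): [2.39, 2.39, 3.01, 3.14, 3.14, 3.14].

## Interface

Orientations are given as a unit quaternion [x, y, z, w].
In Python, from station import * gives the robot as it stands. The module is installed in compiled form; this text tells all that it offers.
- The arm moves only by the tool play_rows, never from a script. Its argument "increments" is a list that holds one entry, the list of rows, each a list of 7 numbers: the shift along the tool's x, y, z scaled (see below), then the turn, a rotation vector about the tool's x, y, z scaled (see below), then the opening, from -1 (shut) to 1 (fully open). A call has 1 to 12 rows; each row shifts and turns the commanded pose from where the row before left it, along the tool's axes as they then stand; what a row does not reach is not made up. The controller multiplies each number of a shift by 0.2 m and each number of a turn by 5 degrees. A row lasts 1/12 s, in which the tool goes at most 41.7 mm and 7.16 degrees, less where a joint would pass 70% of its speed; a pose out of reach is approached as far as the arm can. A call with a number of a shift or a turn outside -1 to 1 is refused whole. A call with a gripper value outside its range is refused whole. The fingers move at their own pace and stop on an object; "force" is the grip in N (left out, the last holds). Time passes only in rows, so rows that do not move let the fingers close. It gives the time, the measured TCP pose, the force, the opening and the grip force at its end, in the units of the state.
- state(): the state, without advancing time (a new reading comes with each control period).
- capture(name): name is "side" or "top" or "wrist"; returns a dict with "image" (384x512x3 uint8, blue, green, red), "intrinsics" (3x3 intrinsics, pixels), "position" and "rotation" of the camera in the world. Camera axes: x right, y up, looking along -z (the intrinsics and any distortion apply to the point x, -y, -z); pixel columns grow to the right and rows downward; lengths in m; the calibration is good to about 2 mm. A picture is of the moment at which its call begins. There is no depth.
- job_done(): hands the job in; it is judged then, once.
The state is a dict: "time": time; "qpos": joint angles; "qvel": joint speeds; "joint_torque": joint torques, N m; "position": TCP position; "ee_rot": TCP orientation; "contact_force": force on the tool from outside, world axes, zero at the start; "ft_torque": the same for the moment, N m; "finger_gap": opening from 0.0 (shut) to 1.0 (fully open); "grasp_force": force on a finger pad.
Only numpy, scipy, OpenCV 4.12 (cv2) and the standard library are available. Lean on these libraries where they do the work, as an engineer would, in place of code of your own. Each camera call takes 0.05 s, during which the arm holds its last target. There are 200 camera calls.

## Working session

There is one attempt and no reset: what is moved stays moved. The work goes in short steps, Python scripts to look and compute and a tool call to move; the robot and the scene stay as the last step left them, time stands still between calls to the robot, and variables do not carry over. Pictures are saved under pics/ and viewed, at most 10 in all, crops included, and the job is handed in when it is done.

Besides the shell and the picture viewer there is one more tool, called by a JSON object that holds its "api" and its "payload". play_rows: Moves the arm, as the interface text tells. Shifts and turns lie within -1 to 1; 1 stands for 0.2 m of shift or 5 degrees of turn. Its arguments: {"type":"object","properties":{"increments":{"type":"array"},"force":{"type":"number"}},"required":["increments"]}

```bash
mkdir -p pics
python3 - <<'E'
from station import *
import cv2,pickle
d={n:capture(n) for n in("side","top","wrist")}
pickle.dump(d,open("d0.pkl","wb"))
for n in("side","top"):
    cv2.imwrite(f"pics/{n}0.png",cv2.resize(d[n]["image"],(800,600),interpolation=cv2.INTER_CUBIC))
    print(n,d[n]["intrinsics"],d[n]["position"],d[n]["rotation"], [k for k in d[n]])
print(state())
E
```

```text
side [[346.82829722   0.         254.20877204]
 [  0.         346.82829722 188.38244159]
 [  0.           0.           1.        ]] [0.4722517  0.40741806 0.59284531] [-0.04024934  0.35652442  0.92448837 -0.12880831] ['image', 'intrinsics', 'position', 'rotation']
top [[460.43059592   0.         249.76634545]
 [  0.         460.43059592 189.06192121]
 [  0.           0.           1.        ]] [ 0.44600604 -0.01540124  1.08040257] [-0.06195089  0.05748022  0.70903875 -0.70008725] ['image', 'intrinsics', 'position', 'rotation']
{'time': 0.15, 'qpos': array([-1.20795601e+00,  1.26307564e-01, -4.03457762e-02,  1.40539667e+00,
       -2.83246529e-05,  1.57080728e+00]), 'qvel': array([ 0.00222658, -0.00116876,  0.0049913 , -0.00128139, -0.00028071,
       -0.00019419]), 'joint_torque': array([ 1.45659611e-03, -4.36273277e+01,  3.53150797e+01,  1.35028566e-02,
        1.24196367e-04, -1.00918885e-05]), 'position': array([ 0.18622532, -0.4905432 ,  0.23068651]), 'ee_rot': array([ 9.83589244e-01,  1.80421193e-01, -1.27031801e-04, -6.13996211e-04]), 'contact_force': array([ 0.41858751, -0.46018899,  0.54460513]), 'ft_torque': array([-0.01803359, -0.01322758, -0.03116033]), 'grasp_force': 0.0, 'finger_gap': 1.0007384628561016}
```

View pics/top0.png

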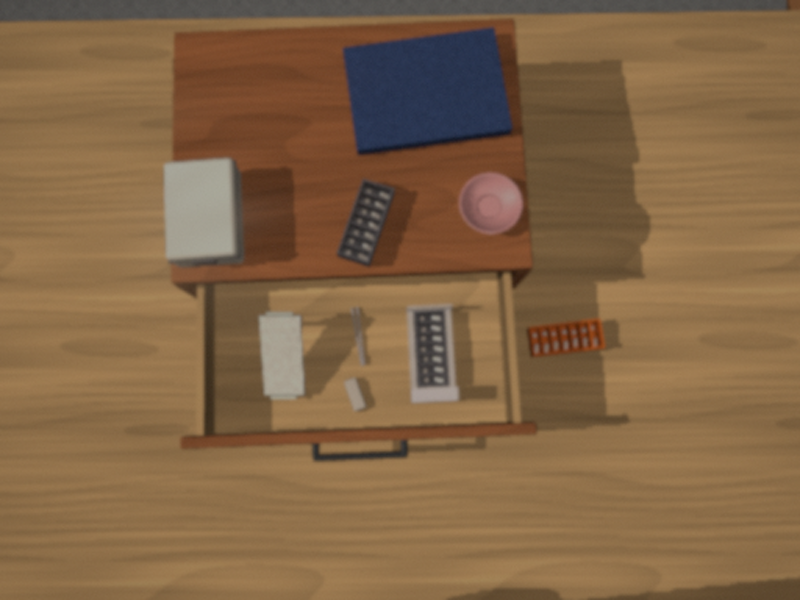

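View pics/side0.png

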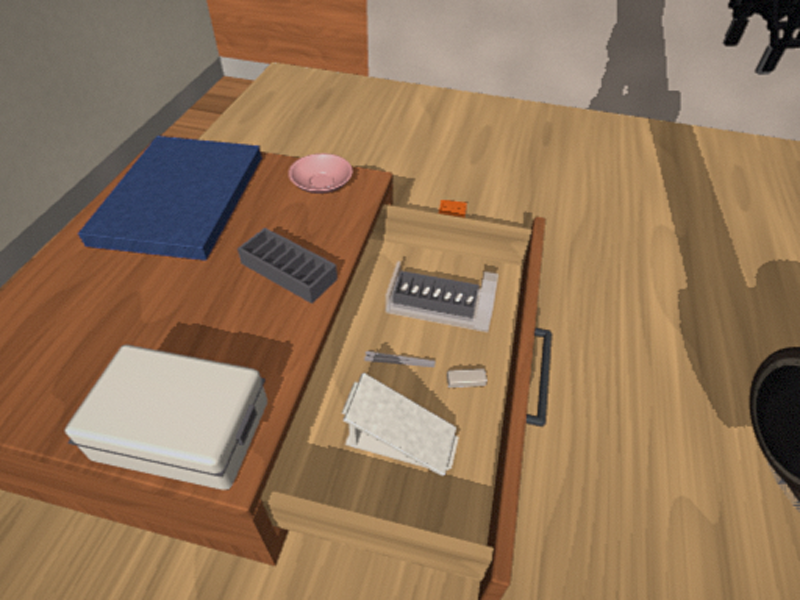

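```bash
cat > h.py <<'E'
import numpy as np, pickle, cv2
from scipy.spatial.transform import Rotation as R
from scipy.optimize import least_squares
def proj(c,P):
    p=R.from_quat(c["rotation"]).inv().apply(np.atleast_2d(P)-c["position"])
    k=c["intrinsics"]; z=-p[:,2]
    return np.c_[k[0,0]*p[:,0]/z+k[0,2], -k[1,1]*p[:,1]/z+k[1,2]]
def plane(c,uv,z):
    k=c["intrinsics"]; uv=np.atleast_2d(uv)
    d=np.c_[(uv[:,0]-k[0,2])/k[0,0],-(uv[:,1]-k[1,2])/k[1,1],-np.ones(len(uv))]
    d=R.from_quat(c["rotation"]).apply(d); s=(z-c["position"][2])/d[:,2]
    return c["position"]+s[:,None]*d
def crop(img,u0,v0,w,h,s,name):
    m=cv2.resize(img[v0:v0+h,u0:u0+w],None,fx=s,fy=s,interpolation=cv2.INTER_CUBIC)
    cv2.imwrite("pics/"+name,m)
E
python3 - <<'E'
from h import *
d=pickle.load(open("d0.pkl","rb"))
crop(d["top"]["image"],155,110,150,150,4,"topc.png")
crop(d["side"]["image"],150,145,170,160,3.75,"sidec.png")
E
```

```text
(no output)
```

View pics/topc.png

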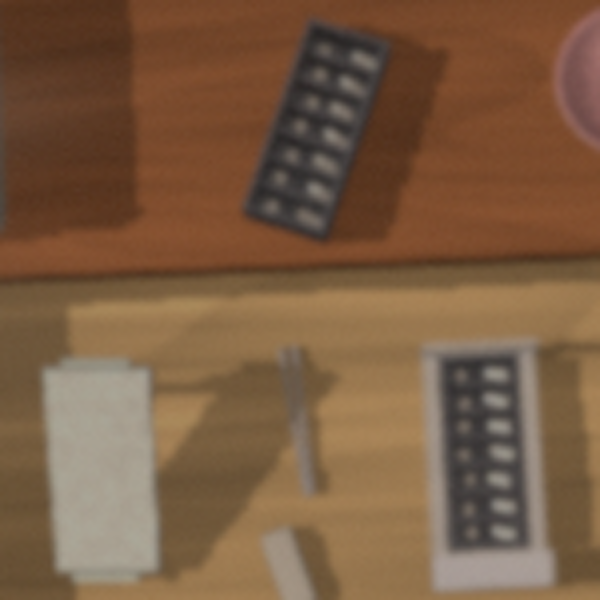

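View pics/sidec.png

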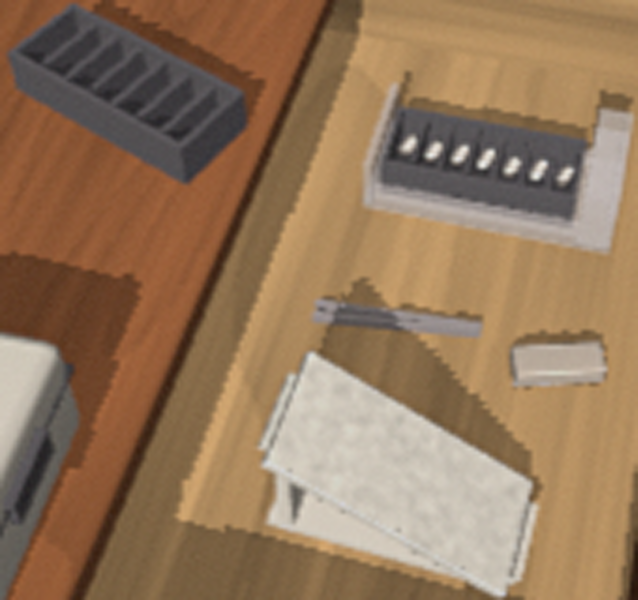

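Run:
```python
from h import *
d=pickle.load(open("d0.pkl","rb"))
T=lambda *p: np.array(p)/4+[155,110]
S=lambda *p: np.array(p)/3.75+[150,145]
t,s=d["top"],d["side"]
P=plane(t,T((312,20),(391,42),(326,241),(245,212)),.174); print(P.round(4))
print([np.linalg.norm(P[i]-P[i-1]).round(4) for i in range(4)],P.mean(0))
B=plane(t,T((434,590),(556,583),(435,553),(551,548)),.093);print("lip",B.round(4))
B2=plane(t,T((422,345),(538,338)),.084);print("far",B2.round(4))
def body(hx,hy,z): return np.array([[hx,hy,z],[hx,-hy,z],[-hx,-hy,z],[-hx,hy,z]])
# upper tray
tr=body(.053,.022,.024); trb=body(.053,.022,0)
def f(p):
    X=lambda b:R.from_euler("z",p[3]).apply(b)+p[:3]
    return np.r_[(proj(t,X(tr))-T((312,20),(391,42),(326,241),(245,212))).ravel(),
     (proj(s,X(tr))-S((10,58),(72,3),(246,98),(184,152))).ravel(),
     (proj(s,X(trb)[[3]])-S((187,183))).ravel()]
r=least_squares(f,[.6,0,.15,-.3],x_scale=.01);print("tray",r.x,np.abs(r.fun).max(),r.fun.round(1))
sh=body(.06,.028,.006)
def g(p):
    X=lambda b:R.from_euler("ZY",[p[3],-p[4]]).apply(b)+p[:3]
    return np.r_[(proj(t,X(sh))-T((43,367),(150,367),(159,572),(57,576))).ravel(),
     (proj(s,X(sh))-S((263,462),(310,352),(535,485),(503,585))).ravel()]
r=least_squares(g,[.4,.1,.09,0,.52],x_scale=.01);print("sheet",r.x,r.fun.round(1))
bx=lambda X:None
def k(p):
    X=lambda b:R.from_euler("z",p[2]).apply(b)+[p[0],p[1],.05]
    L=np.array([[-.067,.032,.043],[-.067,-.032,.043],[-.049,.032,.043],[-.049,-.032,.043],[.067,.032,.034],[.067,-.032,.034]])
    return (proj(t,X(L))-T((434,590),(556,583),(435,553),(551,548),(422,345),(538,338))).ravel()
r=least_squares(k,[.4,-.1,0],x_scale=.01);print("box",r.x,r.fun.round(1))
w=d["wrist"];st=R.from_quat([9.83589244e-01,1.80421193e-01,-1.27031801e-04,-6.13996211e-04])
print("wristcam in tool",st.inv().apply(w["position"]-np.array([.18622532,-.4905432,.23068651])),(st.inv()*R.from_quat(w["rotation"])).as_matrix().round(3),w["intrinsics"])
```

```text
[[ 0.7556  0.022   0.174 ]
 [ 0.7432 -0.0184  0.174 ]
 [ 0.6395  0.0156  0.174 ]
 [ 0.655   0.0564  0.174 ]]
[np.float64(0.1063), np.float64(0.0423), np.float64(0.1091), np.float64(0.0436)] [0.69834364 0.01889274 0.174     ]
lip [[ 0.467  -0.0375  0.093 ]
 [ 0.4699 -0.1023  0.093 ]
 [ 0.4864 -0.0384  0.093 ]
 [ 0.4883 -0.1001  0.093 ]]
far [[ 0.5999 -0.0334  0.084 ]
 [ 0.6029 -0.097   0.084 ]]
tray [ 0.6997878   0.01916062  0.14550395 -0.32384369] 1.1773446446631795 [-0.5  0.   0.1  0.8  0.3 -1.  -0.1 -0.2 -0.2 -0.5  0.7  0.7 -0.2 -1.2
 -0.2 -0.1  0.4  1.1]
sheet [ 0.53400079  0.13903895  0.08716763 -0.01353427  0.49659798] [ 0.3  0.4  0.1  0.4  0.2  0.5  0.1 -0.5 -0.1 -0.2 -0.8 -0.5 -0.5 -1.6
  0.7  2.3]
box [ 0.53541963 -0.06751065  0.03662087] [ 0.2 -0.2 -0.2  0.1 -0.5  0.6  0.6  0.3 -0.2 -0.6  0.  -0.3]
wristcam in tool [ 0.07066049 -0.00098834 -0.14258083] [[ 0.001  0.96   0.279]
 [ 1.    -0.001 -0.001]
 [-0.     0.279 -0.96 ]] [[296.16370237   0.         257.67447177]
 [  0.         296.16370237 187.85263303]
 [  0.           0.           1.        ]]
```

```bash
cat > pl.py <<'E'
from h import *
import json,os
from station import state
def tool(yaw,tilt): # tool x towards robot; tilt: far end raised (rad)
    n=R.from_euler("ZY",[yaw,-tilt])
    return n*R.from_matrix(np.array([[-1,0,0],[0,1,0],[0,0,-1.]]))
def cmd(reset=False):
    if reset or not os.path.exists("cmd.json"):
        s=state(); return np.array(s["position"]),R.from_quat(s["ee_rot"])
    c=json.load(open("cmd.json")); return np.array(c[0]),R.from_quat(c[1])
def plan(wps,grip,step=.03,turn=4.8,reset=False):
    """wps: list of (pos,Rot[,step]); prints calls of <=12 rows, saves the commanded end pose"""
    p,q=cmd(reset); rows=[]
    for w in wps:
        P,Q=np.array(w[0]),w[1]; st=w[2] if len(w)>2 else step
        D=(q.inv()*Q).as_rotvec(); n=int(max(1,np.ceil(np.linalg.norm(P-p)/st-1e-6),np.ceil(np.degrees(np.linalg.norm(D))/turn-1e-6)))
        p0,q0=p,q
        for i in range(1,n+1):
            a=i/n
            dp=np.round(q.inv().apply(p0+(P-p0)*a-p)/.2,3)
            dr=np.round(np.degrees((q.inv()*q0*R.from_rotvec(D*a)).as_rotvec())/5,3)
            p=p+q.apply(dp*.2); q=q*R.from_rotvec(np.radians(dr*5))
            rows.append(list((np.r_[dp,dr]+0.0).tolist())+[grip])
    json.dump([p.tolist(),q.as_quat().tolist()],open("cmd.json","w"))
    for i in range(0,len(rows),12): print(json.dumps(rows[i:i+12]).replace(" ","").replace(".0,",",").replace("-0,","0,"))
def st():
    s=state(); p,q=cmd()
    print("t",s["time"],"pos",s["position"].round(4),"err mm",((s["position"]-p)*1e3).round(1),"rot deg",np.degrees((q.inv()*R.from_quat(s["ee_rot"])).as_rotvec()).round(2),"F",s["contact_force"].round(1),"gap",round(s["finger_gap"],3),"g",s["grasp_force"],"q",s["qpos"].round(2))
E
python3 - <<'E'
from pl import *
d=pickle.load(open("d0.pkl","rb"))
T=lambda *p: np.array(p)/4+[155,110]
S=lambda *p: np.array(p)/3.75+[150,145]
t,s=d["top"],d["side"]
hx,hy,z=.06,.028,.006
sh=np.array([[hx,hy,z],[hx,-hy,z],[-hx,-hy,z],[-hx,hy,z]])
def g(p):
    X=lambda b:R.from_euler("ZY",[p[2],-np.pi/6]).apply(b)+[p[0],p[1],.089]
    return np.r_[(proj(t,X(sh))-T((43,367),(150,367),(159,572),(57,576))).ravel(),
     (proj(s,X(sh))-S((263,462),(310,352),(535,485),(503,585))).ravel()]
r=least_squares(g,[.5,.1,0],x_scale=.01);print("sheet",r.x,r.fun.round(1))
print("carcass edge",plane(t,T((100,276),(500,263)),.15))
q=tool(.037,0)
plan([([.5,-.0675,.30],q),([.5,-.0675,.22],q)],1)
E
```

```text
sheet [ 0.53387461  0.13953939 -0.00797047] [-0.4  0.7 -0.5  0.6  0.1  0.2  0.  -0.7  0.3 -0.6 -0.5 -1.1 -0.9 -1.8
  0.4  2.3]
carcass edge [[ 0.6278365   0.13299333  0.15      ]
 [ 0.63186884 -0.07305203  0.15      ]]
[[0.065,-0.042,-0.01,0,-0.001,-0.949,1],[0.069,-0.036,-0.01,0,0,-0.949,1],[0.071,-0.031,-0.01,0,-0.001,-0.949,1],[0.073,-0.024,-0.011,0,0,-0.949,1],[0.076,-0.018,-0.01,-0.001,-0.001,-0.949,1],[0.076,-0.012,-0.01,0,-0.001,-0.949,1],[0.077,-0.006,-0.01,0,0,-0.949,1],[0.078,0.001,-0.01,0,-0.001,-0.949,1],[0.077,0.007,-0.01,0,0,-0.949,1],[0.076,0.013,-0.011,0,-0.001,-0.949,1],[0.075,0.02,-0.01,0,-0.001,-0.949,1],[0.073,0.026,-0.01,0,0,-0.949,1]]
[[0.071,0.032,-0.01,0,-0.001,-0.949,1],[0.067,0.038,-0.01,-0.001,0,-0.949,1],[0.065,0.043,-0.011,0,-0.001,-0.949,1],[0.06,0.048,-0.01,0,-0.001,-0.949,1],[0.057,0.053,-0.01,0,0,-0.949,1],[0.052,0.058,-0.01,0,-0.001,-0.949,1],[0.047,0.061,-0.01,0,0,-0.949,1],[0.041,0.066,-0.011,0,-0.001,-0.949,1],[0.036,0.068,-0.01,0,-0.001,-0.949,1],[0.031,0.071,-0.01,-0.001,0,-0.949,1],[0.024,0.074,-0.01,0,-0.001,-0.949,1],[0.018,0.075,-0.01,0,0,-0.949,1]]
[[0.012,0.077,-0.011,0,-0.001,-0.949,1],[0.005,0.077,-0.01,0,0,-0.949,1],[-0.001,0.077,-0.01,0,-0.001,-0.949,1],[-0.007,0.078,-0.01,0,-0.001,-0.949,1],[-0.014,0.076,-0.01,0,0,-0.949,1],[-0.02,0.075,-0.011,0,-0.001,-0.949,1],[-0.026,0.073,-0.01,-0.001,0,-0.949,1],[-0.032,0.07,-0.01,0,-0.001,-0.949,1],[-0.038,0.068,-0.01,0,-0.001,-0.949,1],[-0.043,0.064,-0.01,0,0,-0.949,1],[0,0,0.133,0,0,0,1],[0,0,0.133,0,0,0,1]]
[[0,0,0.134,0,0,0,1]]
```

{"api": "play_rows", "payload": {"increments": [[[0.065,-0.042,-0.01,0,-0.001,-0.949,1],[0.069,-0.036,-0.01,0,0,-0.949,1],[0.071,-0.031,-0.01,0,-0.001,-0.949,1],[0.073,-0.024,-0.011,0,0,-0.949,1],[0.076,-0.018,-0.01,-0.001,-0.001,-0.949,1],[0.076,-0.012,-0.01,0,-0.001,-0.949,1],[0.077,-0.006,-0.01,0,0,-0.949,1],[0.078,0.001,-0.01,0,-0.001,-0.949,1],[0.077,0.007,-0.01,0,0,-0.949,1],[0.076,0.013,-0.011,0,-0.001,-0.949,1],[0.075,0.02,-0.01,0,-0.001,-0.949,1],[0.073,0.026,-0.01,0,0,-0.949,1]]]}}

```text
time: 1.15
position: [0.2973, -0.3407, 0.2555]
ee_rot: [0.777, 0.629, -0.0, -0.0]
contact_force: [0.5, 0.6, 0.2]
finger_gap: 1.002
grasp_force: 0.0
```

{"api": "play_rows", "payload": {"increments": [[[0.071,0.032,-0.01,0,-0.001,-0.949,1],[0.067,0.038,-0.01,-0.001,0,-0.949,1],[0.065,0.043,-0.011,0,-0.001,-0.949,1],[0.06,0.048,-0.01,0,-0.001,-0.949,1],[0.057,0.053,-0.01,0,0,-0.949,1],[0.052,0.058,-0.01,0,-0.001,-0.949,1],[0.047,0.061,-0.01,0,0,-0.949,1],[0.041,0.066,-0.011,0,-0.001,-0.949,1],[0.036,0.068,-0.01,0,-0.001,-0.949,1],[0.031,0.071,-0.01,-0.001,0,-0.949,1],[0.024,0.074,-0.01,0,-0.001,-0.949,1],[0.018,0.075,-0.01,0,0,-0.949,1]]]}}

```text
time: 2.15
position: [0.408, -0.1914, 0.2798]
ee_rot: [0.383, 0.924, -0.0, -0.0]
contact_force: [-0.4, 0.1, 0.6]
finger_gap: 0.999
grasp_force: 0.0
```

{"api": "play_rows", "payload": {"increments": [[[0.012,0.077,-0.011,0,-0.001,-0.949,1],[0.005,0.077,-0.01,0,0,-0.949,1],[-0.001,0.077,-0.01,0,-0.001,-0.949,1],[-0.007,0.078,-0.01,0,-0.001,-0.949,1],[-0.014,0.076,-0.01,0,0,-0.949,1],[-0.02,0.075,-0.011,0,-0.001,-0.949,1],[-0.026,0.073,-0.01,-0.001,0,-0.949,1],[-0.032,0.07,-0.01,0,-0.001,-0.949,1],[-0.038,0.068,-0.01,0,-0.001,-0.949,1],[-0.043,0.064,-0.01,0,0,-0.949,1],[0,0,0.133,0,0,0,1],[0,0,0.133,0,0,0,1]]]}}

```text
time: 3.15
position: [0.5015, -0.0671, 0.2473]
ee_rot: [-0.019, 1.0, -0.001, 0.002]
contact_force: [0.2, -0.3, -0.0]
finger_gap: 1.001
grasp_force: 0.0
```

{"api": "play_rows", "payload": {"increments": [[[0,0,0.134,0,0,0,1],[0,0,0,0,0,0,1],[0,0,0,0,0,0,1]]]}}

```text
time: 3.4
position: [0.499, -0.0676, 0.2192]
ee_rot: [-0.019, 1.0, -0.0, -0.001]
contact_force: [-0.3, -0.5, 0.3]
finger_gap: 1.0
grasp_force: 0.0
```

Run:
```python
from pl import *
from station import capture
st()
c=capture("wrist");pickle.dump(c,open("w1.pkl","wb"))
cv2.imwrite("pics/w1.png",cv2.resize(c["image"],(800,600),interpolation=cv2.INTER_CUBIC))
```

```text
t 3.4 pos [ 0.499  -0.0676  0.2192] err mm [-1.  -0.1 -0.7] rot deg [ 0.04  0.17 -0.  ] F [-0.3 -0.5  0.3] gap 1.0 g 0.0 q [-0.13  0.09 -0.11  1.38 -0.   -0.17]
```

View pics/w1.png

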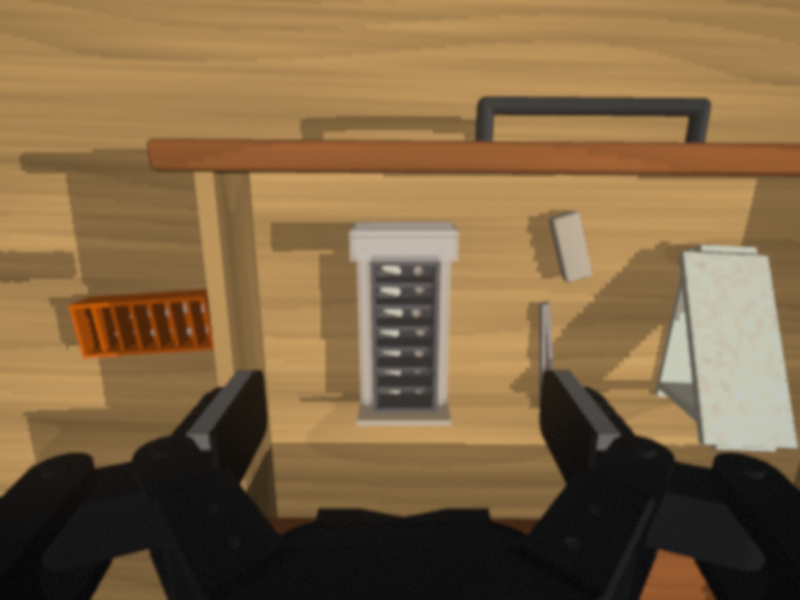

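Run:
```python
from pl import *
c=pickle.load(open("w1.pkl","rb"));d=pickle.load(open("d0.pkl","rb"))
D=lambda *p:np.array(p)/1.5625
T=lambda *p: np.array(p)/4+[155,110]
L=np.array([[-.067,.032,.043],[-.067,-.032,.043],[-.049,.032,.043],[-.049,-.032,.043],[.067,.032,.034],[.067,-.032,.034]])
def X(p): return R.from_euler("z",p[2]).apply(L)+[p[0],p[1],.05]
ow=D((458.5,230.5),(349.5,231),(459.5,260),(349.5,260.5),(451,424),(357,424.5))
ot=T((434,590),(556,583),(435,553),(551,548),(422,345),(538,338))
k=lambda p:(proj(c,X(p))-ow).ravel()
r=least_squares(k,[.5,-.1,0],x_scale=.01);print("box wrist",r.x,r.fun.round(1))
k2=lambda p:np.r_[(proj(c,X(p))-ow).ravel(),(proj(d["top"],X(p))-ot).ravel()]
r=least_squares(k2,[.5,-.1,0],x_scale=.01);print("box both",r.x,r.fun.round(1))
# sheet in wrist view: visible top corners
hx,hy,z=.06,.028,.006
sh=np.array([[hx,hy,z],[hx,-hy,z],[-hx,-hy,z],[-hx,hy,z]])
def g(p): 
    return (proj(c,R.from_euler("ZY",[p[2],-np.pi/6]).apply(sh)+[p[0],p[1],.089])-D((796,449),(704,443),(682,251),(768,256))).ravel()
r=least_squares(g,[.5,.1,0],x_scale=.01);print("sheet wrist",r.x,r.fun.round(1))
```

```text
box wrist [ 0.53382937 -0.06462953  0.03934524] [ 0.4 -0.3 -0.2 -0.6 -0.9  0.2  0.4 -0.   0.1  0.6  0.1  0.3]
box both [ 0.53410837 -0.06512164  0.0383413 ] [-0.1  0.  -0.7 -0.3 -1.4  0.5 -0.   0.2 -0.4  0.8 -0.4  0.5 -0.8  0.5
 -1.2  0.7 -1.6  1.2 -0.5  0.9 -1.3  0.  -1.1  0.3]
sheet wrist [ 0.53316025  0.14212063 -0.01729338] [ 0.4 -0.3 -0.7  0.5  0.5  0.  -0.2 -0.2]
```

Run:
```python
from pl import *
q=tool(-.012,np.pi/6); n=-q.as_matrix()[:,2]
o=np.array([.5335,.141,.089]); g=o-.011*n
plan([(g+.09*n,q),(g+.02*n,q,.02),(g,q,.01)],1)
```

```text
[[-0.001,0.131,0.039,0.018,-0.75,0.069,1],[0.002,0.13,0.039,0.019,-0.75,0.068,1],[0.006,0.131,0.038,0.018,-0.75,0.069,1],[0.009,0.131,0.038,0.018,-0.749,0.068,1],[0.012,0.131,0.037,0.019,-0.75,0.069,1],[0.015,0.13,0.035,0.018,-0.75,0.068,1],[0.018,0.131,0.035,0.019,-0.75,0.069,1],[0.021,0.131,0.033,0.018,-0.75,0.068,1],[0,0,0.087,0,0,0,1],[0,0,0.088,0,0,0,1],[0,0,0.087,0,0,0,1],[0,0,0.088,0,0,0,1]]
[[0,0,0.05,0,0,0,1],[0,0,0.05,0,0,0,1]]
```

{"api": "play_rows", "payload": {"increments": [[[-0.001,0.131,0.039,0.018,-0.75,0.069,1],[0.002,0.13,0.039,0.019,-0.75,0.068,1],[0.006,0.131,0.038,0.018,-0.75,0.069,1],[0.009,0.131,0.038,0.018,-0.749,0.068,1],[0.012,0.131,0.037,0.019,-0.75,0.069,1],[0.015,0.13,0.035,0.018,-0.75,0.068,1],[0.018,0.131,0.035,0.019,-0.75,0.069,1],[0.021,0.131,0.033,0.018,-0.75,0.068,1],[0,0,0.087,0,0,0,1],[0,0,0.088,0,0,0,1],[0,0,0.087,0,0,0,1],[0,0,0.088,0,0,0,1]]]}}

```text
time: 4.45
position: [0.5311, 0.1418, 0.0995]
ee_rot: [0.005, 0.965, -0.001, 0.261]
contact_force: [0.8, 0.5, -0.6]
finger_gap: 1.001
grasp_force: 0.0
```

{"api": "play_rows", "payload": {"increments": [[[0,0,0.05,0,0,0,1],[0,0,0.05,0,0,0,1],[0,0,0,0,0,0,1],[0,0,0,0,0,0,1]]]}}

```text
time: 4.78
position: [0.5397, 0.1404, 0.08]
ee_rot: [0.006, 0.966, -0.002, 0.259]
contact_force: [-0.0, -0.4, 0.4]
finger_gap: 0.997
grasp_force: 0.0
```

Run:
```python
from pl import *
from station import capture
st()
c=capture("wrist");s=capture("side");pickle.dump((c,s),open("w2.pkl","wb"))
m=np.hstack([cv2.resize(c["image"],(480,360)),cv2.resize(s["image"][200:320,190:310],(320,320)).repeat(1,0)[:320].__class__(0) if 0 else cv2.copyMakeBorder(cv2.resize(s["image"][200:320,190:310],(320,320),interpolation=cv2.INTER_CUBIC),0,40,0,0,0)])
cv2.imwrite("pics/w2.png",m)
```

```text
t 4.7833 pos [0.5397 0.1404 0.08  ] err mm [ 0.6 -0.6  0.6] rot deg [ 0.07 -0.03 -0.  ] F [-0.  -0.4  0.4] gap 0.997 g 0.0 q [ 0.35 -0.12 -0.76  0.44 -0.18  0.32]
```

View pics/w2.png

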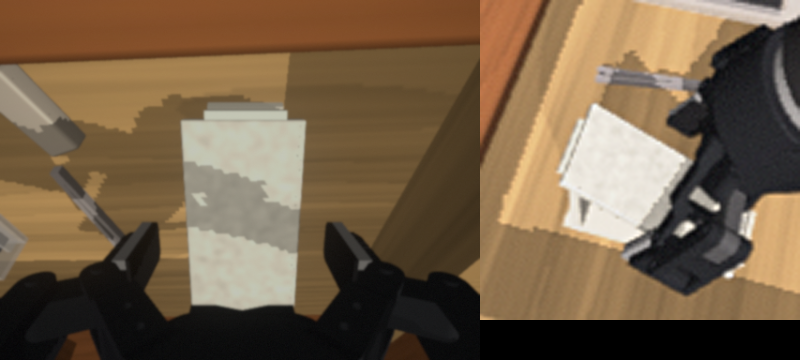

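{"api": "play_rows", "payload": {"force": 40, "increments": [[[0,0,0,0,0,0,-1],[0,0,0,0,0,0,-1],[0,0,0,0,0,0,-1],[0,0,0,0,0,0,-1],[0,0,0,0,0,0,-1],[0,0,0,0,0,0,-1]]]}}

```text
time: 5.38
position: [0.5393, 0.1406, 0.0804]
ee_rot: [0.006, 0.966, -0.002, 0.26]
contact_force: [-3.6, -0.4, 4.7]
finger_gap: 0.647
grasp_force: 41.0
```

Run:
```python
from pl import *
from station import capture
st()
c=capture("wrist");s=capture("side");pickle.dump((c,s),open("w3.pkl","wb"))
```

```text
t 5.3833 pos [0.5393 0.1406 0.0804] err mm [ 0.3 -0.4  0.9] rot deg [ 0.04 -0.09 -0.03] F [-3.6 -0.4  4.7] gap 0.647 g 41.00722253322601 q [ 0.35 -0.12 -0.76  0.44 -0.18  0.32]
```

```bash
cat >> pl.py <<'E'
BX=np.array([.5345,-.0662,.05]);BY=.038
OFF=[0.,.011]  # sheet origin in hand: shift along sheet x, along n from TCP
def sheet(x,z,tilt,dy=0):
    "tool pose that puts the sheet's origin at box-frame x,z (m), far end raised tilt deg"
    q=tool(BY,np.radians(tilt)); b=R.from_euler("z",BY)
    m=q.as_matrix(); return BX+b.apply([x,dy,z])+OFF[0]*m[:,0]-OFF[1]*(-m[:,2]),q
E
python3 - <<'E'
from pl import *
p,q=cmd()
P,Q=sheet(.02,.10,10)
plan([(p+[.01,0,.02],q,.012),(p+[.0,0,.12],q,.025),(P+[0,0,.03],Q,.03)],-1,turn=3)
E
```

```text
[[-0.047,0,-0.031,0,0,0,-1],[-0.046,0.001,-0.031,0,0,0,-1],[-0.041,0,-0.092,0,0,0,-1],[-0.042,0,-0.091,0,0,0,-1],[-0.041,-0.001,-0.092,0,0,0,-1],[-0.042,0,-0.091,0,0,0,-1],[-0.041,0,-0.092,0,0,0,-1],[-0.001,-0.147,0.026,-0.028,0.571,-0.077,-1],[-0.002,-0.148,0.025,-0.028,0.572,-0.078,-1],[-0.002,-0.147,0.025,-0.028,0.571,-0.077,-1],[-0.002,-0.147,0.025,-0.029,0.571,-0.077,-1],[-0.003,-0.148,0.024,-0.028,0.572,-0.077,-1]]
[[-0.002,-0.148,0.023,-0.028,0.571,-0.078,-1],[-0.003,-0.147,0.023,-0.028,0.571,-0.077,-1]]
```

{"api": "play_rows", "payload": {"increments": [[[-0.047,0,-0.031,0,0,0,-1],[-0.046,0.001,-0.031,0,0,0,-1],[-0.041,0,-0.092,0,0,0,-1],[-0.042,0,-0.091,0,0,0,-1],[-0.041,-0.001,-0.092,0,0,0,-1],[-0.042,0,-0.091,0,0,0,-1],[-0.041,0,-0.092,0,0,0,-1],[-0.001,-0.147,0.026,-0.028,0.571,-0.077,-1],[-0.002,-0.148,0.025,-0.028,0.572,-0.078,-1],[-0.002,-0.147,0.025,-0.028,0.571,-0.077,-1],[-0.002,-0.147,0.025,-0.029,0.571,-0.077,-1],[-0.003,-0.148,0.024,-0.028,0.572,-0.077,-1]]]}}

```text
time: 6.48
position: [0.5524, -0.0082, 0.1797]
ee_rot: [-0.012, 0.99, 0.0, 0.137]
contact_force: [0.9, 1.0, -0.8]
finger_gap: 0.648
grasp_force: 42.7
```

{"api": "play_rows", "payload": {"increments": [[[-0.002,-0.148,0.023,-0.028,0.571,-0.078,-1],[-0.003,-0.147,0.023,-0.028,0.571,-0.077,-1],[0,0,0,0,0,0,-1],[0,0,0,0,0,0,-1],[0,0,0,0,0,0,-1]]]}}

```text
time: 6.9
position: [0.5569, -0.0657, 0.1699]
ee_rot: [-0.019, 0.996, 0.001, 0.088]
contact_force: [-0.2, 1.2, -0.7]
finger_gap: 0.639
grasp_force: 42.7
```

Run:
```python
from pl import *
from station import capture
st()
c=capture("wrist");s=capture("side");pickle.dump((c,s,state()),open("w4.pkl","wb"))
# predicted corners
x=state();q=R.from_quat(x["ee_rot"])*tool(0,0).inv() 
o=x["position"]+.011*q.as_matrix()[:,2]
hx,hy,z=.06,.028,.006
C=q.apply(np.array([[hx,hy,z],[hx,-hy,z],[-hx,-hy,z],[-hx,hy,z]]))+o
pc,ps=proj(c,C),proj(s,C);print(pc.round(1),ps.round(1))
im=c["image"].copy(); js=s["image"].copy()
a=cv2.resize(im[60:360,130:390],(520,600),interpolation=cv2.INTER_CUBIC)
u0,v0=int(ps[:,0].mean())-70,max(0,int(ps[:,1].mean())-75)
b=cv2.resize(js[v0:v0+150,u0:u0+70*2],(280,300),interpolation=cv2.INTER_CUBIC)
for p in pc: cv2.circle(a,tuple(int(v) for v in (p-[130,60])*2),3,(0,0,255),1)
for p in ps: cv2.circle(b,tuple(int(v) for v in (p-[u0,v0])*2),3,(0,0,255),1)
cv2.imwrite("pics/w4.png",np.hstack([a,cv2.copyMakeBorder(b,0,300,0,0,0)]))
print(u0,v0)
```

```text
t 6.9 pos [ 0.5569 -0.0657  0.1699] err mm [ 0.6 -0.4  0.7] rot deg [ 0.06 -0.07  0.03] F [-0.2  1.2 -0.7] gap 0.639 g 42.70855128765106 q [-0.13  0.06 -0.26  1.08  0.03 -0.17]
[[310.7 359.1]
 [205.  359.1]
 [190.6 129. ]
 [324.8 128.9]] [[241.  142.8]
 [248.7 123.5]
 [310.9 142.7]
 [306.9 163.2]]
206 68
```

View pics/w4.png

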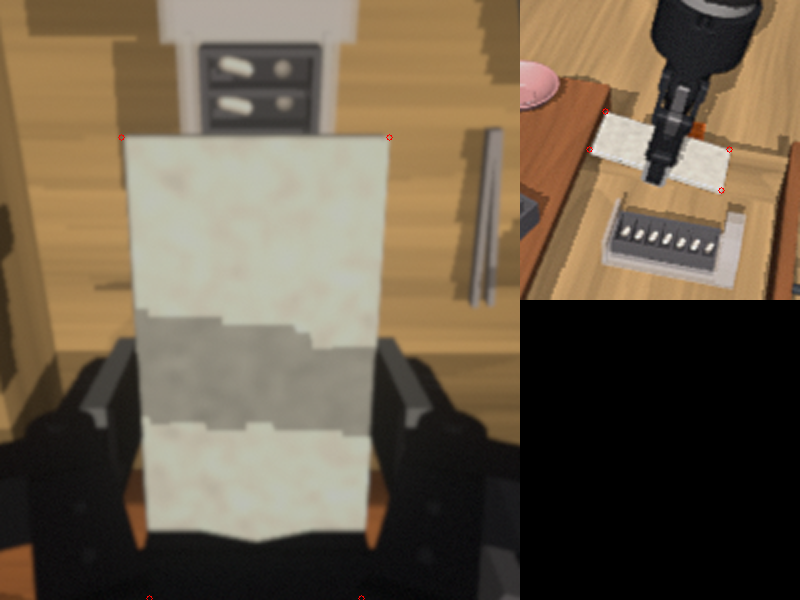

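Run:
```python
from pl import *
c,s,x=pickle.load(open("w4.pkl","rb"))
q=R.from_quat(x["ee_rot"])*tool(0,0).inv()
hx,hy,z=.06,.028,.006
obs=np.array([[388,137],[125,137],[369,470],[145,470]])/2+[130,60]
def f(p,t=True):
    A=R.from_euler("zy",[p[3],-p[4]])
    X=lambda b:q.apply(A.apply(np.atleast_2d(b))+p[:3])+x["position"]
    a=proj(c,X([[-hx,hy,z],[-hx,-hy,z]]))-obs[:2]
    e=[]
    for i,y in ((2,hy),(3,-hy)):
        l=proj(c,X([[0,y,z],[.03,y,z]])); k=(obs[i,1]-l[0,1])/(l[1,1]-l[0,1]); e.append(l[0,0]+k*(l[1,0]-l[0,0])-obs[i,0])
    return np.r_[a.ravel(),e,p[4]/np.radians(1.)*.5]
r=least_squares(f,[0,0,.011,0,0],x_scale=.01);print(r.x*1e3,"tilt deg",np.degrees(r.x[4]),r.fun.round(2))
```

```text
[0.07778911 0.31342246 8.82066755 1.07376061 6.39233204] tilt deg 0.3662536472950123 [ 0.1  -0.1  -0.02  0.11 -0.12  0.03  0.18]
```

```bash
sed -i 's/^OFF=.*/OFF=[0.,.0088]/' pl.py
cat >> pl.py <<'E'
def edge(xe,ze,tilt):
    a=np.radians(tilt); return sheet(xe*1e-3+.06*np.cos(a),ze*1e-3+.06*np.sin(a),tilt)
E
python3 - <<'E'
from pl import *
plan([(*edge(-40,50,9),.02),(*edge(-40,33,9),.01)],-1,turn=3)
plan([(*edge(-40,27,9),.001)],-1)
E
```

```text
[[0.016,0,0.084,0,0.05,0,-1],[0.016,0,0.084,0,0.05,0,-1],[0.016,0,0.084,0,0.05,0,-1],[0.015,0,0.085,0,0.05,0,-1],[0.007,0,0.042,0,0,0,-1],[0.007,0,0.042,0,0,0,-1]]
[[0.001,0,0.005,0,0,0,-1],[0,0,0.005,0,0,0,-1],[0.001,0,0.005,0,0,0,-1],[0.001,0,0.005,0,0,0,-1],[0.001,0,0.004,0,0,0,-1],[0,0,0.005,0,0,0,-1]]
```

{"api": "play_rows", "payload": {"increments": [[[0.016,0,0.084,0,0.05,0,-1],[0.016,0,0.084,0,0.05,0,-1],[0.016,0,0.084,0,0.05,0,-1],[0.015,0,0.085,0,0.05,0,-1],[0.007,0,0.042,0,0,0,-1],[0.007,0,0.042,0,0,0,-1],[0,0,0,0,0,0,-1],[0,0,0,0,0,0,-1]]]}}

```text
time: 7.67
position: [0.5552, -0.0654, 0.0843]
ee_rot: [-0.019, 0.997, 0.001, 0.079]
contact_force: [-0.2, 0.3, -0.3]
finger_gap: 0.638
grasp_force: 42.7
```

{"api": "play_rows", "payload": {"increments": [[[0.001,0,0.005,0,0,0,-1],[0,0,0.005,0,0,0,-1],[0.001,0,0.005,0,0,0,-1],[0,0,0,0,0,0,-1]]]}}

```text
time: 8.0
position: [0.5555, -0.0659, 0.0811]
ee_rot: [-0.019, 0.997, 0.001, 0.079]
contact_force: [-0.4, 0.1, -1.1]
finger_gap: 0.638
grasp_force: 42.7
```

{"api": "play_rows", "payload": {"increments": [[[0.001,0,0.005,0,0,0,-1],[0,0,0,0,0,0,-1]]]}}

```text
time: 8.17
position: [0.5553, -0.0659, 0.0798]
ee_rot: [-0.019, 0.997, 0.001, 0.079]
contact_force: [-0.7, -0.1, -0.3]
finger_gap: 0.64
grasp_force: 42.7
```

{"api": "play_rows", "payload": {"increments": [[[0.001,0,0.004,0,0,0,-1],[0,0,0,0,0,0,-1]]]}}

```text
time: 8.33
position: [0.5551, -0.0659, 0.0789]
ee_rot: [-0.019, 0.997, 0.001, 0.079]
contact_force: [0.3, -0.6, -0.7]
finger_gap: 0.644
grasp_force: 42.7
```

{"api": "play_rows", "payload": {"increments": [[[0,0,0.005,0,0,0,-1],[0,0,0,0,0,0,-1]]]}}

```text
time: 8.5
position: [0.5553, -0.0658, 0.0779]
ee_rot: [-0.019, 0.997, 0.001, 0.079]
contact_force: [-0.6, 0.1, -0.3]
finger_gap: 0.639
grasp_force: 42.7
```

Run:
```python
from pl import *
st()
```

```text
t 8.5 pos [ 0.5553 -0.0658  0.0779] err mm [ 0.1 -0.5  0.1] rot deg [ 0.07 -0.01 -0.01] F [-0.6  0.1 -0.3] gap 0.639 g 42.70711541175842 q [-0.13  0.11 -0.41  0.89  0.03 -0.17]
```

{"api": "play_rows", "payload": {"increments": [[[0.001,0,0.005,0,0,0,-1],[0,0,0,0,0,0,-1]]]}}

```text
time: 8.67
position: [0.5552, -0.0658, 0.0768]
ee_rot: [-0.019, 0.997, 0.001, 0.079]
contact_force: [1.0, -0.5, -0.7]
finger_gap: 0.637
grasp_force: 42.7
```

{"api": "play_rows", "payload": {"increments": [[[0,0,0.005,0,0,0,-1],[0,0,0,0,0,0,-1]]]}}

```text
time: 8.83
position: [0.5555, -0.0658, 0.0759]
ee_rot: [-0.019, 0.997, 0.001, 0.079]
contact_force: [0.4, -0.3, 1.0]
finger_gap: 0.639
grasp_force: 42.8
```

Run:
```python
from pl import *
from station import capture
st()
c=capture("wrist");s=capture("side");pickle.dump((c,s,state()),open("w5.pkl","wb"))
a=cv2.resize(s["image"][150:230,230:330],(800,640),interpolation=cv2.INTER_CUBIC)[:600]
cv2.imwrite("pics/w5.png",a)
```

```text
t 8.8333 pos [ 0.5555 -0.0658  0.0759] err mm [ 0.3 -0.5 -1.8] rot deg [ 0.07 -0.02 -0.01] F [ 0.4 -0.3  1. ] gap 0.639 g 42.79301941394806 q [-0.13  0.11 -0.41  0.89  0.03 -0.17]
```

View pics/w5.png

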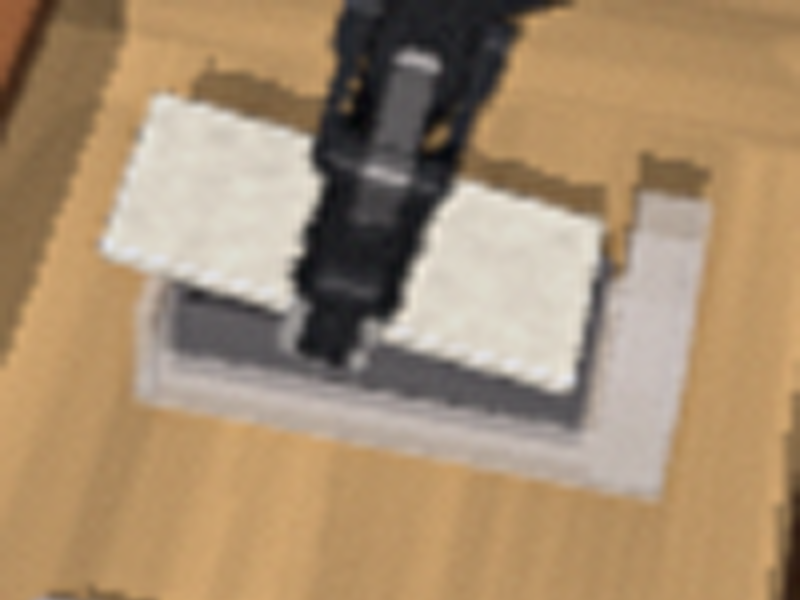

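{"api": "play_rows", "payload": {"increments": [[[0,0,0.003,0,0,0,-1],[0,0,0,0,0,0,-1]]]}}

```text
time: 9.1
position: [0.5556, -0.0658, 0.0755]
ee_rot: [-0.019, 0.997, 0.001, 0.079]
contact_force: [0.1, -0.3, 1.2]
finger_gap: 0.642
grasp_force: 42.9
```

{"api": "play_rows", "payload": {"increments": [[[0,0,0.003,0,0,0,-1],[0,0,0,0,0,0,-1]]]}}

```text
time: 9.27
position: [0.5557, -0.0658, 0.075]
ee_rot: [-0.019, 0.997, 0.001, 0.079]
contact_force: [-1.0, -0.5, 2.8]
finger_gap: 0.642
grasp_force: 43.0
```

{"api": "play_rows", "payload": {"increments": [[[0,0,0.003,0,0,0,-1],[0,0,0,0,0,0,-1]]]}}

```text
time: 9.43
position: [0.5558, -0.0658, 0.0744]
ee_rot: [-0.019, 0.997, 0.001, 0.079]
contact_force: [-0.2, 0.2, 3.8]
finger_gap: 0.643
grasp_force: 43.1
```

Run:
```python
from pl import *
c,s,x=pickle.load(open("w5.pkl","rb"))
hx,hy,z=.06,.028,.006
C=np.array([[hx,hy,z],[hx,-hy,z],[-hx,-hy,z],[-hx,hy,z]])
obs=np.array([[101,252],[158,92],[607,216],[574,391]])/8+[230,150]
def f(p,prior=True):
    X=R.from_euler("ZY",[BY,-p[3]]).apply(C)+p[:3]
    return np.r_[(proj(s,X)-obs).ravel(),(p[1]-x["position"][1])/.001*.5,]
r=least_squares(f,[.55,-.066,.09,.15],x_scale=.01);p=r.x
print(p[:3],np.degrees(p[3]),r.fun.round(2))
m=R.from_euler("ZY",[BY,-p[3]])
print("edge z",(m.apply([-hx,0,0])+p[:3]),"in hand",R.from_euler("ZY",[BY,-np.radians(9)]).inv().apply(p[:3]-x["position"]))
# wrist: sub-pixel near edge: column profile
g=cv2.cvtColor(c["image"],cv2.COLOR_BGR2GRAY).astype(int)
print(g[100:150,258].tolist()); 
for v in (140,160,180): print(v,g[v,180:205].tolist(),g[v,310:335].tolist())
```

```text
[ 0.55203061 -0.06575278  0.08527226] 8.16607078981359 [-0.   -0.41 -0.27  0.35 -0.02  0.87  0.28 -0.77  0.04]
edge z [ 0.49268185 -0.06800912  0.07674969] in hand [-0.00197746  0.00020738  0.00961544]
[161, 160, 161, 160, 160, 156, 149, 140, 133, 130, 128, 129, 128, 120, 103, 87, 82, 84, 84, 83, 83, 80, 74, 68, 66, 66, 75, 97, 130, 153, 166, 171, 171, 172, 173, 174, 175, 176, 176, 176, 177, 177, 177, 177, 178, 178, 178, 177, 176, 177]
140 [90, 91, 90, 91, 92, 90, 91, 91, 90, 90, 92, 103, 128, 153, 167, 174, 174, 173, 174, 172, 173, 173, 173, 174, 173] [176, 177, 177, 177, 176, 176, 176, 176, 176, 176, 175, 176, 175, 165, 144, 128, 125, 124, 124, 123, 122, 124, 123, 124, 124]
160 [91, 90, 90, 91, 91, 90, 90, 91, 91, 90, 91, 92, 99, 118, 145, 164, 172, 174, 175, 175, 176, 177, 177, 176, 177] [176, 175, 175, 175, 176, 176, 177, 177, 176, 176, 175, 174, 166, 151, 140, 137, 136, 137, 136, 137, 137, 137, 137, 137, 137]
180 [95, 94, 95, 95, 95, 95, 94, 95, 96, 94, 95, 96, 95, 98, 113, 140, 162, 171, 173, 174, 174, 173, 174, 175, 175] [177, 176, 178, 177, 176, 176, 178, 176, 176, 176, 170, 157, 140, 133, 132, 131, 132, 132, 132, 131, 132, 131, 132, 131, 132]
```

{"api": "play_rows", "payload": {"increments": [[[-0.001,0,-0.01,0,0,0,-1],[0,0,0,0,0,0,-1]]]}}

```text
time: 9.6
position: [0.5557, -0.0658, 0.0764]
ee_rot: [-0.019, 0.997, 0.001, 0.079]
contact_force: [0.2, -0.6, -1.2]
finger_gap: 0.642
grasp_force: 42.7
```

{"api": "play_rows", "payload": {"increments": [[[0.01,0,-0.0016,0,0,0,-1],[0.01,0,-0.0016,0,0,0,-1],[0.01,0,-0.0016,0,0,0,-1],[0.01,0,-0.0016,0,0,0,-1],[0.01,0,-0.0016,0,0,0,-1],[0,0,0,0,0,0,-1]]]}}

```text
time: 10.1
position: [0.5449, -0.0662, 0.0762]
ee_rot: [-0.019, 0.997, 0.001, 0.078]
contact_force: [-1.0, 0.0, 0.7]
finger_gap: 0.643
grasp_force: 42.8
```

{"api": "play_rows", "payload": {"increments": [[[0.01,0,-0.0016,0,0,0,-1],[0.01,0,-0.0016,0,0,0,-1],[0.01,0,-0.0016,0,0,0,-1],[0,0,0,0,0,0,-1]]]}}

```text
time: 10.43
position: [0.539, -0.0664, 0.0762]
ee_rot: [-0.019, 0.997, 0.001, 0.079]
contact_force: [-0.5, 0.4, -0.2]
finger_gap: 0.639
grasp_force: 42.8
```

{"api": "play_rows", "payload": {"increments": [[[0.008,0,-0.0013,0,0,0,-1],[0.008,0,-0.0013,0,0,0,-1],[0,0,0,0,0,0,-1]]]}}

```text
time: 10.68
position: [0.5359, -0.0666, 0.0762]
ee_rot: [-0.019, 0.997, 0.001, 0.079]
contact_force: [-1.1, 0.0, -0.0]
finger_gap: 0.643
grasp_force: 42.8
```

{"api": "play_rows", "payload": {"increments": [[[0.006,0,-0.001,0,0,0,-1],[0,0,0,0,0,0,-1]]]}}

```text
time: 10.85
position: [0.5348, -0.0666, 0.0763]
ee_rot: [-0.019, 0.997, 0.001, 0.079]
contact_force: [-0.2, 0.2, 0.6]
finger_gap: 0.64
grasp_force: 42.8
```

{"api": "play_rows", "payload": {"increments": [[[0.006,0,-0.001,0,0,0,-1],[0,0,0,0,0,0,-1]]]}}

```text
time: 11.02
position: [0.534, -0.0667, 0.0765]
ee_rot: [-0.019, 0.997, 0.001, 0.079]
contact_force: [2.0, 1.0, -0.4]
finger_gap: 0.644
grasp_force: 42.7
```

Run:
```python
from pl import *
x=state(); p0=x["position"]
b=R.from_euler("z",BY); E=BX+b.apply([-.063,0,.0285]); r0=tool(BY,np.radians(9))
def lower(t,dx,dz): 
    q=tool(BY,np.radians(t)); return E+b.apply([dx*1e-3,0,dz*1e-3])+(q*r0.inv()).apply(p0-E),q
json.dump([p0.tolist(),r0.as_quat().tolist()],open("cmd.json","w"))
plan([(*lower(9,1,0),.002),(*lower(3,1,0),.02)],-1,turn=1)
plan([(*lower(-1,1,0),.02)],-1,turn=.5)
```

```text
[[-0.005,0,0.001,0,0,0,-1],[0.001,0,0.005,0,0.2,0,-1],[0.002,0,0.006,0,0.2,0,-1],[0.001,0,0.005,0,0.2,0,-1],[0.001,0,0.005,0,0.2,0,-1],[0.001,0,0.005,0,0.2,0,-1],[0,0,0.006,0,0.2,0,-1]]
[[0.001,0,0.003,0,0.1,0,-1],[0,0,0.002,0,0.1,0,-1],[0.001,0,0.003,0,0.1,0,-1],[0.001,0,0.003,0,0.1,0,-1],[0,0,0.002,0,0.1,0,-1],[0.001,0,0.003,0,0.1,0,-1],[0,0,0.003,0,0.1,0,-1],[0.001,0,0.002,0,0.1,0,-1]]
```

{"api": "play_rows", "payload": {"increments": [[[-0.005,0,0.001,0,0,0,-1],[0.001,0,0.005,0,0.2,0,-1],[0.002,0,0.006,0,0.2,0,-1],[0.001,0,0.005,0,0.2,0,-1],[0,0,0,0,0,0,-1]]]}}

```text
time: 11.43
position: [0.5349, -0.0666, 0.0726]
ee_rot: [-0.019, 0.998, 0.0, 0.052]
contact_force: [-0.6, -0.6, 0.6]
finger_gap: 0.641
grasp_force: 42.8
```

{"api": "play_rows", "payload": {"increments": [[[0.001,0,0.005,0,0.2,0,-1],[0.001,0,0.005,0,0.2,0,-1],[0,0,0.006,0,0.2,0,-1],[0,0,0,0,0,0,-1]]]}}

```text
time: 11.77
position: [0.5347, -0.0666, 0.0694]
ee_rot: [-0.019, 0.999, -0.0, 0.025]
contact_force: [0.5, 0.0, 0.7]
finger_gap: 0.643
grasp_force: 42.8
```

{"api": "play_rows", "payload": {"increments": [[[0.001,0,0.003,0,0.1,0,-1],[0,0,0.002,0,0.1,0,-1],[0,0,0,0,0,0,-1]]]}}

```text
time: 12.02
position: [0.5343, -0.0666, 0.0686]
ee_rot: [-0.019, 1.0, -0.0, 0.017]
contact_force: [0.2, 1.0, 0.4]
finger_gap: 0.642
grasp_force: 42.8
```

{"api": "play_rows", "payload": {"increments": [[[0.001,0,0.003,0,0.1,0,-1],[0,0,0,0,0,0,-1]]]}}

```text
time: 12.18
position: [0.5339, -0.0667, 0.0681]
ee_rot: [-0.019, 1.0, -0.0, 0.013]
contact_force: [0.6, -0.5, 0.3]
finger_gap: 0.64
grasp_force: 42.8
```

{"api": "play_rows", "payload": {"increments": [[[0,0,0.003,0,0.1,0,-1],[0,0,0,0,0,0,-1]]]}}

```text
time: 12.35
position: [0.534, -0.0667, 0.0675]
ee_rot: [-0.019, 1.0, -0.0, 0.009]
contact_force: [-1.0, -1.0, 0.1]
finger_gap: 0.641
grasp_force: 42.8
```

{"api": "play_rows", "payload": {"increments": [[[0,0,0.002,0,0.1,0,-1],[0,0,0,0,0,0,-1]]]}}

```text
time: 12.52
position: [0.5341, -0.0667, 0.0671]
ee_rot: [-0.019, 1.0, -0.001, 0.004]
contact_force: [-1.0, -0.2, 0.3]
finger_gap: 0.643
grasp_force: 42.8
```

{"api": "play_rows", "payload": {"increments": [[[0,0,0.002,0,0.06,0,-1],[0,0,0,0,0,0,-1]]]}}

```text
time: 12.68
position: [0.5341, -0.0666, 0.0669]
ee_rot: [-0.019, 1.0, -0.001, 0.002]
contact_force: [-1.3, 0.4, 2.6]
finger_gap: 0.64
grasp_force: 43.0
```

Run:
```python
from pl import *
from station import capture
c=capture("wrist");s=capture("side");x=state();pickle.dump((c,s,x),open("w6.pkl","wb"))
q=R.from_euler("z",BY)
hx,hy,z=.06,.028,.006
ps=proj(s,q.apply(np.array([[hx,hy,z],[hx,-hy,z],[-hx,-hy,z],[-hx,hy,z]]))+BX+q.apply([-.002,0,.028]))
fw=proj(s,q.apply(np.array([[.063,.032,.034],[.063,-.032,.034],[.067,.032,.034]]))+BX)
a=cv2.resize(s["image"][155:225,235:325],(800,622),interpolation=cv2.INTER_CUBIC)[:600]
for p,k in [(p,(0,0,255)) for p in ps]+[(p,(255,0,0)) for p in fw]: cv2.circle(a,tuple(int(v) for v in (p-[235,155])*800/90),5,k,1)
cv2.imwrite("pics/w6.png",a); print(x["contact_force"],x["position"])
```

```text
[-0.22979222  0.02925144  3.22730657] [ 0.53409854 -0.06666161  0.06694259]
```

View pics/w6.png

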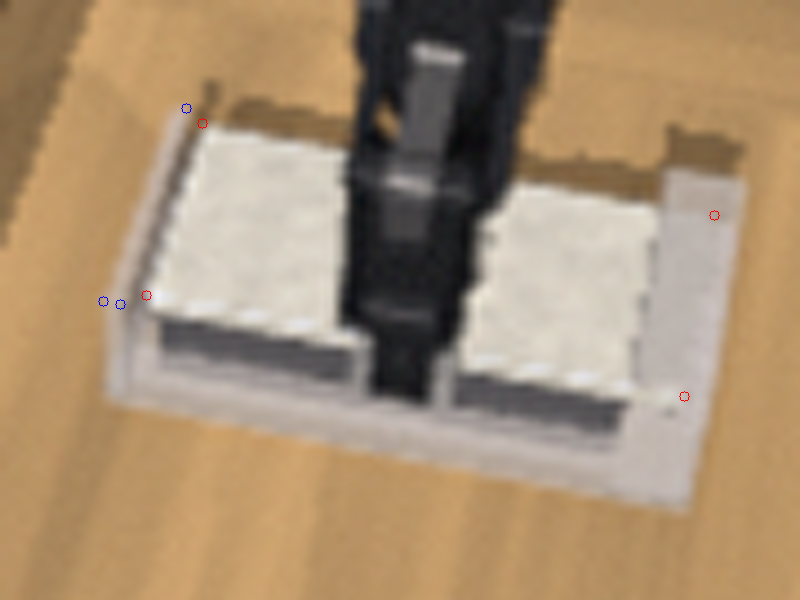

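{"api": "play_rows", "payload": {"increments": [[[0,0,0,0,0,0,0.5],[0,0,0,0,0,0,0.7],[0,0,0,0,0,0,0.7],[0,0,0,0,0,0,0.7],[0,0,0,0,0,0,0.7]]]}}

```text
time: 13.2
position: [0.534, -0.0667, 0.0667]
ee_rot: [-0.019, 1.0, -0.001, 0.002]
contact_force: [-0.1, 0.1, 0.1]
finger_gap: 0.847
grasp_force: 0.0
```

Run:
```python
from pl import *
x=state();p=x["position"];q0=R.from_quat(x["ee_rot"]);print(x["contact_force"],x["finger_gap"],x["grasp_force"])
q=tool(-.324,0); g=np.array([.699,.0195,.156])
plan([(p+[0,0,.012],q0,.006),(p+[0,0,.16],q0,.03),([.68,.01,.24],q,.03),(g+[0,0,.03],q,.025),(g,q,.01)],1,reset=True)
```

```text
[-0.13875968  0.05748114  0.12572842] 0.8473027536893547 0.0
[[0,0,-0.03,0,0,0,1],[0,0,-0.03,0,0,0,1],[-0.001,0,-0.148,0,0,0,1],[0,0,-0.148,0,0,0,1],[-0.001,-0.001,-0.148,0,0,0,1],[0,0,-0.148,0,0,0,1],[-0.001,0,-0.148,0,0,0,1],[-0.124,0.059,-0.011,-0.001,0.008,0.691,1],[-0.12,0.067,-0.01,-0.001,0.007,0.692,1],[-0.116,0.074,-0.011,-0.001,0.008,0.691,1],[-0.112,0.08,-0.011,0,0.008,0.691,1],[-0.106,0.087,-0.011,-0.001,0.007,0.692,1]]
[[-0.101,0.094,-0.011,-0.001,0.008,0.691,1],[-0.025,0.025,0.09,0,0,0,1],[-0.025,0.025,0.09,0,0,0,1],[-0.025,0.025,0.09,0,0,0,1],[0,0,0.05,0,0,0,1],[0,0,0.05,0,0,0,1],[0,0,0.05,0,0,0,1]]
```

{"api": "play_rows", "payload": {"increments": [[[0,0,-0.03,0,0,0,0.7],[0,0,-0.03,0,0,0,0.7],[-0.001,0,-0.148,0,0,0,0.7],[0,0,-0.148,0,0,0,0.7],[-0.001,-0.001,-0.148,0,0,0,1],[0,0,-0.148,0,0,0,1],[-0.001,0,-0.148,0,0,0,1],[-0.124,0.059,-0.011,-0.001,0.008,0.691,1],[-0.12,0.067,-0.01,-0.001,0.007,0.692,1],[-0.116,0.074,-0.011,-0.001,0.008,0.691,1],[-0.112,0.08,-0.011,0,0.008,0.691,1],[-0.106,0.087,-0.011,-0.001,0.007,0.692,1]]]}}

```text
time: 14.2
position: [0.6567, -0.0022, 0.2389]
ee_rot: [0.133, 0.991, -0.0, 0.001]
contact_force: [-0.2, -0.2, 0.1]
finger_gap: 1.003
grasp_force: 0.0
```

{"api": "play_rows", "payload": {"increments": [[[-0.101,0.094,-0.011,-0.001,0.008,0.691,1],[-0.025,0.025,0.09,0,0,0,1],[0,0,0,0,0,0,1],[0,0,0,0,0,0,1]]]}}

```text
time: 14.53
position: [0.6857, 0.0134, 0.221]
ee_rot: [0.161, 0.987, -0.0, -0.001]
contact_force: [-0.3, 0.6, 0.1]
finger_gap: 0.998
grasp_force: 0.0
```

Run:
```python
from pl import *
from station import capture
c=capture("wrist");x=state();print(x["position"],x["qpos"].round(2))
pickle.dump((c,x),open("w7.pkl","wb"))
q=R.from_euler("z",-.324);hx,hy,z=.053,.022,.024
C=q.apply(np.array([[hx,hy,z],[hx,-hy,z],[-hx,-hy,z],[-hx,hy,z]]))+[.699,.0195,.15]
print(proj(c,C).round(1))
# dark low-saturation tray mask
h=cv2.cvtColor(c["image"],cv2.COLOR_BGR2HSV)
e=proj(c,C); 
g=cv2.cvtColor(c["image"],cv2.COLOR_BGR2GRAY)
u=int((e[2,0]+e[3,0])/2); v=int((e[2,1]+e[3,1])/2)
for col in (u-15,u,u+15): print(col,v-15,h[v-15:v+15,col,1].tolist(),g[v-15:v+15,col].tolist())
vv=v+25
print(vv,[ (i,int(h[vv,i,1]),int(g[vv,i])) for i in range(int(e[:,0].min())-12,int(e[:,0].max())+12,1)])
```

```text
[0.68561144 0.01299431 0.22218696] [ 0.02  0.45  0.37  1.49 -0.    0.34]
[[300.  291.9]
 [240.7 291.7]
 [238.4 149.2]
 [306.8 149.4]]
257 134 [169, 168, 168, 167, 170, 170, 169, 170, 161, 135, 84, 42, 35, 29, 22, 19, 19, 22, 33, 39, 42, 42, 43, 45, 44, 45, 38, 28, 23, 23] [116, 117, 117, 119, 118, 119, 119, 118, 111, 94, 75, 66, 67, 74, 90, 101, 106, 110, 125, 143, 158, 164, 163, 155, 142, 123, 99, 85, 83, 84]
272 134 [170, 170, 169, 169, 169, 169, 170, 169, 161, 143, 100, 54, 34, 29, 21, 19, 19, 19, 20, 25, 26, 27, 28, 35, 35, 37, 31, 28, 24, 26] [121, 121, 122, 121, 122, 122, 122, 122, 117, 100, 80, 68, 68, 75, 92, 101, 105, 104, 98, 88, 82, 81, 85, 90, 95, 97, 94, 86, 80, 74]
287 134 [170, 170, 168, 170, 170, 170, 170, 169, 163, 141, 100, 50, 35, 27, 23, 20, 21, 21, 23, 33, 38, 42, 44, 43, 44, 43, 43, 39, 32, 26] [123, 124, 125, 124, 123, 123, 122, 122, 115, 100, 79, 68, 66, 72, 85, 97, 103, 104, 104, 111, 125, 140, 148, 151, 146, 134, 118, 97, 83, 75]
174 [(226, 169, 87), (227, 169, 86), (228, 172, 85), (229, 170, 85), (230, 167, 85), (231, 168, 86), (232, 169, 85), (233, 168, 86
[... 615 characters left out ...]
), (273, 17, 86), (274, 17, 87), (275, 14, 87), (276, 17, 86), (277, 17, 86), (278, 19, 88), (279, 17, 87), (280, 19, 89), (281, 19, 89), (282, 19, 89), (283, 19, 90), (284, 17, 88), (285, 19, 88), (286, 16, 91), (287, 26, 95), (288, 28, 104), (289, 33, 117), (290, 36, 120), (291, 34, 121), (292, 35, 117), (293, 31, 108), (294, 29, 98), (295, 21, 92), (296, 21, 89), (297, 22, 90), (298, 22, 89), (299, 22, 88), (300, 20, 87), (301, 24, 82), (302, 27, 72), (303, 32, 66), (304, 34, 62), (305, 32, 66), (306, 24, 79), (307, 23, 94), (308, 22, 101), (309, 28, 102), (310, 68, 106), (311, 125, 111), (312, 159, 113), (313, 169, 113), (314, 171, 113), (315, 171, 114), (316, 170, 114), (317, 168, 114)]
```

Run:
```python
from pl import *
q=tool(-.324,0); g=np.array([.699,.021,.156])
plan([(g+[0,0,.03],q,.02),(g,q,.01)],1,reset=True)
```

```text
[[-0.025,0.03,0.09,-0.004,-0.007,0.001,1],[-0.026,0.029,0.091,-0.003,-0.006,0.001,1],[0,0,0.05,0,0,0,1],[0,0,0.05,0,0,0,1],[0,0,0.05,0,0,0,1]]
```

{"api": "play_rows", "payload": {"increments": [[[-0.025,0.03,0.09,-0.004,-0.007,0.001,1],[-0.026,0.029,0.091,-0.003,-0.006,0.001,1],[0,0,0.05,0,0,0,1],[0,0,0.05,0,0,0,1],[0,0,0.05,0,0,0,1],[0,0,0,0,0,0,1],[0,0,0,0,0,0,1]]]}}

```text
time: 15.17
position: [0.6993, 0.0208, 0.156]
ee_rot: [0.162, 0.987, 0.0, 0.0]
contact_force: [-1.2, -0.2, 0.0]
finger_gap: 0.997
grasp_force: 0.0
```

{"api": "play_rows", "payload": {"force": 35, "increments": [[[0,0,0,0,0,0,-1],[0,0,0,0,0,0,-1],[0,0,0,0,0,0,-1],[0,0,0,0,0,0,-1],[0,0,0,0,0,0,-1],[0,0,0,0,0,0,-1],[0,0,0,0,0,0,-1]]]}}

```text
time: 15.75
position: [0.7002, 0.0211, 0.1567]
ee_rot: [0.161, 0.987, 0.0, 0.001]
contact_force: [-0.7, -0.2, 6.1]
finger_gap: 0.506
grasp_force: 37.4
```

Run:
```python
from pl import *
st()
x=state();p=x["position"];q0=R.from_quat(x["ee_rot"])
q=tool(BY,0);b=R.from_euler("z",BY)
# tray origin in hand ~ (0,0) , underside z = TCP - (TCP z -.15)
h=p[2]-.15
T=BX+b.apply([.03,0,.034+.05+h]); 
plan([(p+[0,0,.02],q0,.01),(p+[0,0,.06],q0,.02),([.62,-.03,.19],q,.03),(T,q,.025)],-1,turn=3,reset=True)
```

```text
t 15.75 pos [0.7002 0.0211 0.1567] err mm [1.2 0.2 0.8] rot deg [-0.06 -0.15  0.01] F [-0.7 -0.2  6.1] gap 0.506 g 37.4116176366806 q [0.03 0.47 0.26 1.36 0.   0.35]
[[0,0,-0.05,0,0,0,-1],[0,0,-0.05,0,0,0,-1],[0,0,-0.067,0,0,0,-1],[-0.001,0,-0.066,0,0,0,-1],[0,0,-0.067,0,0,0,-1],[0.043,-0.053,0.019,0.001,0.005,-0.593,-1],[0.045,-0.05,0.019,0.001,0.004,-0.593,-1],[0.048,-0.049,0.019,0.001,0.005,-0.593,-1],[0.051,-0.045,0.019,0,0.004,-0.592,-1],[0.052,-0.043,0.019,0.001,0.005,-0.593,-1],[0.055,-0.04,0.019,0.001,0.004,-0.593,-1],[0.057,-0.038,0.019,0.001,0.005,-0.593,-1]]
[[0.071,-0.041,0.062,0,0,0,-1],[0.071,-0.041,0.061,0,0,0,-1],[0.071,-0.041,0.062,0,0,0,-1],[0.071,-0.041,0.061,0,0,0,-1]]
```

Run:
```python
from pl import *
x=state();p=x["position"];q0=R.from_quat(x["ee_rot"])
q=tool(BY,0);b=R.from_euler("z",BY)
h=p[2]-.15
W=BX+b.apply([.02,0,.034+.10+h]);T=BX+b.apply([.02,0,.034+.03+h])
plan([(p+[0,0,.02],q0,.01),(p+[0,0,.05],q0,.02),(W,q,.03),(T,q,.02)],-1,turn=2.4,reset=True)
```

```text
[[0,0,-0.05,0,0,0,-1],[0,0,-0.05,0,0,0,-1],[0,0,-0.075,0,0,0,-1],[-0.001,0,-0.075,0,0,0,-1],[0.062,-0.071,0.009,0.001,0.004,-0.461,-1],[0.064,-0.069,0.008,0,0.003,-0.461,-1],[0.067,-0.066,0.009,0.001,0.004,-0.461,-1],[0.07,-0.064,0.009,0.001,0.003,-0.461,-1],[0.072,-0.06,0.009,0,0.004,-0.462,-1],[0.074,-0.058,0.008,0.001,0.003,-0.461,-1],[0.077,-0.055,0.009,0.001,0.004,-0.461,-1],[0.079,-0.051,0.009,0,0.003,-0.461,-1]]
[[0.081,-0.048,0.009,0.001,0.004,-0.461,-1],[0,0,0.087,0,0,0,-1],[0,0,0.088,0,0,0,-1],[0,0,0.087,0,0,0,-1],[0,0,0.088,0,0,0,-1]]
```

{"api": "play_rows", "payload": {"increments": [[[0,0,-0.05,0,0,0,-1],[0,0,-0.05,0,0,0,-1],[0,0,-0.075,0,0,0,-1],[-0.001,0,-0.075,0,0,0,-1],[0.062,-0.071,0.009,0.001,0.004,-0.461,-1],[0.064,-0.069,0.008,0,0.003,-0.461,-1],[0.067,-0.066,0.009,0.001,0.004,-0.461,-1],[0.07,-0.064,0.009,0.001,0.003,-0.461,-1],[0.072,-0.06,0.009,0,0.004,-0.462,-1],[0.074,-0.058,0.008,0.001,0.003,-0.461,-1],[0.077,-0.055,0.009,0.001,0.004,-0.461,-1],[0.079,-0.051,0.009,0,0.003,-0.461,-1]]]}}

```text
time: 16.75
position: [0.5696, -0.0561, 0.1925]
ee_rot: [0.0, 1.0, 0.0, -0.0]
contact_force: [0.2, -0.9, -1.2]
finger_gap: 0.51
grasp_force: 36.8
```

{"api": "play_rows", "payload": {"increments": [[[0.081,-0.048,0.009,0.001,0.004,-0.461,-1],[0,0,0.087,0,0,0,-1],[0,0,0.088,0,0,0,-1],[0,0,0.087,0,0,0,-1],[0,0,0.088,0,0,0,-1],[0,0,0,0,0,0,-1],[0,0,0,0,0,0,-1],[0,0,0,0,0,0,-1]]]}}

```text
time: 17.42
position: [0.5546, -0.0654, 0.1214]
ee_rot: [-0.019, 1.0, -0.0, -0.0]
contact_force: [0.4, 0.3, -0.3]
finger_gap: 0.508
grasp_force: 36.8
```

Run:
```python
from pl import *
from station import capture
st()
c=capture("wrist");s=capture("side");x=state();pickle.dump((c,s,x),open("w8.pkl","wb"))
q=R.from_quat(x["ee_rot"])*tool(0,0).inv();hx,hy,z=.053,.022,.024
C=q.apply(np.array([[hx,hy,z],[hx,-hy,z],[-hx,-hy,z],[-hx,hy,z]]))+x["position"]-[0,0,.0067]
b=R.from_euler("z",BY)
L=BX+b.apply([[-.049,.032,.043],[-.049,-.032,.043],[-.067,.032,.043]])
pc,ps=proj(c,C),proj(s,C);lc,ls=proj(c,L),proj(s,L);print(pc.round(1),lc.round(1),ps.round(1))
a=cv2.resize(c["image"][70:270,170:350],(540,600),interpolation=cv2.INTER_CUBIC)
u0,v0=230,120
d=cv2.resize(s["image"][v0:v0+110,u0:u0+100],(260,286),interpolation=cv2.INTER_CUBIC)
for p,k in [(p,(0,0,255)) for p in pc]+[(p,(255,0,0)) for p in lc]: cv2.circle(a,tuple(int(v) for v in (p-[170,70])*3),4,k,1)
for p,k in [(p,(0,0,255)) for p in ps]+[(p,(255,0,0)) for p in ls]: cv2.circle(d,tuple(int(v) for v in (p-[u0,v0])*2.6),3,k,1)
cv2.imwrite("pics/w8.png",np.hstack([a,cv2.copyMakeBorder(d,0,314,0,0,0)]))
```

```text
t 17.4167 pos [ 0.5546 -0.0654  0.1214] err mm [ 0.2 -0.   0.7] rot deg [ 0.    0.02 -0.  ] F [ 0.4  0.3 -0.3] gap 0.508 g 36.7776095867157 q [-0.12  0.21 -0.18  1.18 -0.   -0.16]
[[298.  350.2]
 [213.8 350.1]
 [203.8 147.5]
 [307.7 147.6]] [[313.7 106. ]
 [198.7 105.9]
 [315.5  71.4]] [[244.6 164.9]
 [250.2 149.7]
 [303.9 158.9]
 [300.6 174.9]]
```

View pics/w8.png

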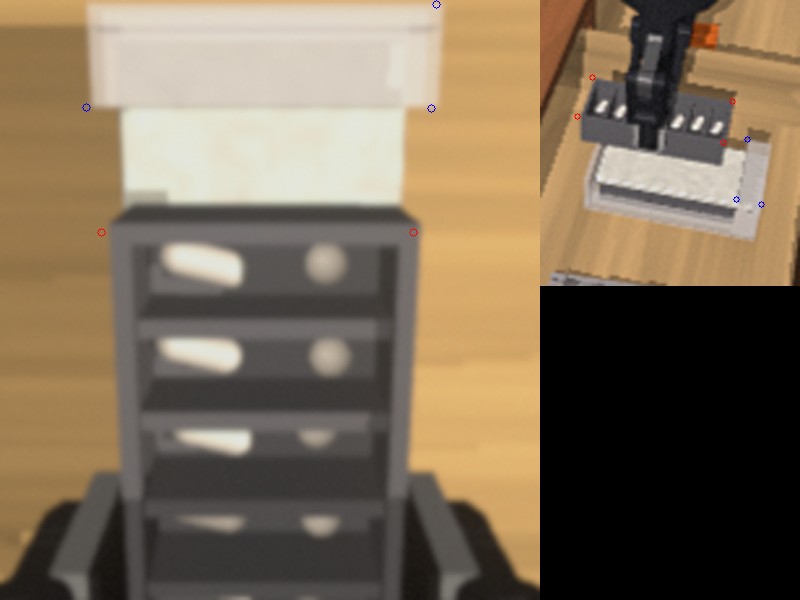

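Run:
```python
from pl import *
c,s,x=pickle.load(open("w8.pkl","rb"))
b=R.from_euler("z",BY).inv()
for dz in (0,.0022,.003):
    k=dict(c);k["position"]=c["position"]+[0,0,dz]
    O=lambda *p:np.array(p)/3+[170,70]
    l=b.apply(plane(k,O((90,107),(441,107)),.093)-BX)*1e3; t=b.apply(plane(k,O((112,222),(418,222)),x["position"][2]-.0067+.024)-BX)*1e3
    print(dz,l.round(1).tolist(),t.round(1).tolist(),"tray origin x in box",(t[:,0].mean()-l[:,0].mean()-49+53).round(1),"tcp",b.apply(x["position"]-BX)[:2]*1e3)
# side: rim outer edge corner seen vs predicted
```

```text
0 [[-49.1, -31.3, 43.0], [-49.2, 33.8, 43.0]] [[-34.1, -20.4, 88.9], [-34.1, 22.7, 88.9]] tray origin x in box 19.1 tcp [20.4552398   0.04964431]
0.0022 [[-49.1, -31.7, 43.0], [-49.2, 34.3, 43.0]] [[-33.8, -20.7, 88.9], [-33.8, 23.0, 88.9]] tray origin x in box 19.4 tcp [20.4552398   0.04964431]
0.003 [[-49.1, -31.8, 43.0], [-49.2, 34.4, 43.0]] [[-33.6, -20.9, 88.9], [-33.7, 23.2, 88.9]] tray origin x in box 19.5 tcp [20.4552398   0.04964431]
```

{"api": "play_rows", "payload": {"increments": [[[0.028,0,0,0,0,0,-1],[0.028,0,0,0,0,0,-1],[0,0,0,0,0,0,-1],[0,0,0.03,0,0,0,-1],[0,0,0.03,0,0,0,-1],[0,0,0.03,0,0,0,-1],[0,0,0.03,0,0,0,-1],[0,0,0.02,0,0,0,-1],[0,0,0,0,0,0,-1],[0,0,0,0,0,0,-1]]]}}

```text
time: 18.35
position: [0.5426, -0.0657, 0.0915]
ee_rot: [-0.019, 1.0, 0.0, -0.001]
contact_force: [0.4, -0.7, -0.3]
finger_gap: 0.508
grasp_force: 36.9
```

{"api": "play_rows", "payload": {"increments": [[[-0.004,0,0.002,0,0,0,-1],[0,0,0,0,0,0,-1],[0,0,0,0,0,0,-1]]]}}

```text
time: 18.6
position: [0.5437, -0.0657, 0.0916]
ee_rot: [-0.019, 1.0, 0.0, -0.001]
contact_force: [0.1, -0.5, -0.8]
finger_gap: 0.503
grasp_force: 36.9
```

{"api": "play_rows", "payload": {"increments": [[[0,0,0.003,0,0,0,-1],[0,0,0,0,0,0,-1]]]}}

```text
time: 18.77
position: [0.5436, -0.0657, 0.091]
ee_rot: [-0.019, 1.0, 0.0, -0.001]
contact_force: [0.1, -0.2, -1.8]
finger_gap: 0.505
grasp_force: 36.9
```

{"api": "play_rows", "payload": {"increments": [[[0,0,0.002,0,0,0,-1],[0,0,0,0,0,0,-1]]]}}

```text
time: 18.93
position: [0.5436, -0.0657, 0.0908]
ee_rot: [-0.019, 1.0, 0.0, -0.001]
contact_force: [0.1, -0.6, 0.4]
finger_gap: 0.507
grasp_force: 37.0
```

{"api": "play_rows", "payload": {"increments": [[[0,0,0.002,0,0,0,-1],[0,0,0,0,0,0,-1],[0,0,0,0,0,0,-1]]]}}

```text
time: 19.18
position: [0.5436, -0.0658, 0.0907]
ee_rot: [-0.019, 1.0, -0.0, -0.0]
contact_force: [-2.6, 1.0, 4.6]
finger_gap: 0.5
grasp_force: 37.4
```

{"api": "play_rows", "payload": {"increments": [[[0,0,0.002,0,0,0,-1],[0,0,0,0,0,0,-1],[0,0,0,0,0,0,-1]]]}}

```text
time: 19.43
position: [0.5436, -0.0658, 0.0906]
ee_rot: [-0.019, 1.0, -0.0, -0.0]
contact_force: [-2.5, 0.2, 7.5]
finger_gap: 0.499
grasp_force: 37.8
```

{"api": "play_rows", "payload": {"increments": [[[0,0,-0.002,0,0,0,-1],[0,0,0,0,0,0,-1],[0,0,0,0,0,0,0.3],[0,0,0,0,0,0,0.5],[0,0,0,0,0,0,0.5],[0,0,0,0,0,0,0.5],[0,0,0,0,0,0,0.5]]]}}

```text
time: 20.02
position: [0.5435, -0.0657, 0.0899]
ee_rot: [-0.019, 1.0, 0.0, -0.001]
contact_force: [-0.9, -0.1, 0.9]
finger_gap: 0.749
grasp_force: 0.0
```

{"api": "play_rows", "payload": {"increments": [[[0,0,-0.02,0,0,0,0.5],[0,0,-0.05,0,0,0,0.5],[0,0,-0.1,0,0,0,0.5],[0,0,-0.13,0,0,0,0.5],[0,0,-0.13,0,0,0,0.5],[0,0,-0.13,0,0,0,0.5],[0,0,-0.1,0,0,0,0.5],[0,0,0,0,0,0,0.5],[0,0,0,0,0,0,0.5]]]}}

```text
time: 20.77
position: [0.5446, -0.0658, 0.2243]
ee_rot: [-0.019, 1.0, -0.0, 0.001]
contact_force: [0.2, 0.9, -0.2]
finger_gap: 0.749
grasp_force: 0.0
```

Run:
```python
from pl import *
from station import capture
st()
c=capture("wrist");s=capture("side");pickle.dump((c,s,state()),open("w9.pkl","wb"))
q=R.from_euler("z",BY);hx,hy,z=.053,.022,.024
k=dict(c);k["position"]=c["position"]+[0,0.0,.0022]
C=q.apply(np.array([[hx,hy,z],[hx,-hy,z],[-hx,-hy,z],[-hx,hy,z]])+[.008,.0012,.034])+BX
e=proj(k,C);print(e.round(1))
h=cv2.cvtColor(c["image"],cv2.COLOR_BGR2HSV)[:,:,2]
u=int(e[:,0].mean());vn=int(e[2,1]);vf=int(e[0,1])
print("near",vn-16,h[vn-16:vn+10,u].tolist());print("far",vf-10,h[vf-10:vf+16,u].tolist())
for v in (vn+8,vf-8):
  l=int(e[:2,0].min());r=int(e[:,0].max());print(v,l-10,h[v,l-10:l+15].tolist(),r-15,h[v,r-15:r+10].tolist())
cv2.imwrite("pics/w9.png",cv2.resize(np.vstack([c["image"],s["image"]])[::1],(400,600)))
```

```text
t 20.7667 pos [ 0.5446 -0.0658  0.2243] err mm [ -9.8  -0.5 103.6] rot deg [ 0.02 -0.12 -0.  ] F [ 0.2  0.9 -0.2] gap 0.749 g 0.0 q [-0.12  0.17 -0.    1.4  -0.   -0.16]
[[281.  234. ]
 [235.3 233.9]
 [232.8 121.1]
 [283.9 121.2]]
near 105 [194, 195, 195, 195, 196, 196, 196, 195, 194, 191, 189, 197, 205, 202, 178, 136, 103, 100, 104, 103, 94, 85, 82, 80, 81, 80]
far 223 [67, 61, 60, 58, 57, 58, 58, 60, 69, 86, 102, 127, 164, 191, 202, 202, 203, 202, 203, 203, 204, 204, 197, 175, 152, 144]
129 225 [141, 146, 158, 165, 166, 163, 158, 144, 123, 109, 101, 91, 83, 84, 102, 135, 169, 193, 204, 207, 209, 209, 210, 208, 206] 268 [168, 166, 157, 140, 118, 96, 84, 83, 81, 80, 75, 72, 84, 98, 112, 145, 185, 204, 206, 199, 197, 196, 194, 194, 193]
225 225 [184, 180, 168, 153, 143, 142, 140, 139, 139, 132, 116, 104, 97, 83, 69, 62, 60, 59, 59, 60, 60, 61, 59, 60, 61] 268 [59, 59, 59, 59, 58, 58, 59, 60, 59, 67, 82, 96, 106, 120, 134, 142, 142, 142, 143, 146, 157, 178, 188, 190, 190]
```

```bash
python3 -c "
from station import *
print(job_done())"
```

```text
the job is handed in; nothing more can be done
None
```

I handed the job in at about 21 s. The sheet lies flat on the lower tray, its near end in the slot and its far end inside the low wall. The grey tray stands upright and lengthwise on it, about 8 mm along the box's x axis and clear of the lip, and the gripper is clear. I checked the final tray position by pixel measurement only, because all ten picture views were used.

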